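# Complete the step-block carrier and hold it up

### The job

The carrier for the step blocks is wanted at the milling machine, but one block is still lying on the bench. Seat the loose step block flat and fully home in the empty pocket of the carrier and let go of it; then pick the carrier up by its handle and hold it steady and level with its underside at least 8 cm above the bench, both blocks in their pockets. Finish while still holding it in the air, and leave the other things on the bench where they are.

Things in the scene. Friction and masses are not known exactly. Their poses are not given: they have to be found in the camera images.
- carrier: loose blue carrier on an aluminium plate for two step blocks, 80 mm (x) by 136 mm (y), 0.41 kg, on the mat (z = 0) on rubber feet; origin: centre of its underside, z up. Upper face 17 mm above the underside, pocket floors 9 mm. Pockets 40 mm either side of the middle: empty at -y, mate block at +y. Across each pocket a 30 mm wide channel, level with its floor, runs along x to both edges.
- empty_pocket (a point): centre of the floor of the empty pocket, axes as the carrier. The pocket is 32 mm (x) by 44 mm (y) and 8 mm deep, 2 mm of play all round a block. A fully seated block lies flat on this floor, its centre 11 mm above this point.
- handle_grip (a point): centre of the rigid black grip bar over the carrier's middle, axes as the carrier. Bar along x, 12 mm wide (y), 12 mm high, centre 56 mm above the carrier's underside; 52 mm clear between its legs, 33 mm free under it. Grip it across y near the middle. The seated blocks rise to 31 mm above the underside, 20 to 60 mm to either side of the bar's centre line.
- loose_block_center (a point): loose dark steel step block, 28 mm wide (x), 40 mm long (y), 0.12 kg, flat on the bare wood behind the mat (z = -0.003). A flight of fine steps: 22 mm high at its -y end, about 14 mm at the middle, 8 mm at its +y end; upright sides. This point is at the middle of length and width, 11 mm above its underside. Grip it across x at the middle. It may go in either way round.
- mate_block_center (a point): the second, equal step block, loose in the other pocket of the carrier; point and axes as for the loose block (it is turned so that its high end faces away from the handle).
- mate_pocket (a point): centre of the floor of the pocket that already holds the mate block, axes as the carrier.
- carrier_handle: the bridge handle, fixed to the carrier; same origin and axes as the carrier.
- green_tray: fixed green parts tray behind the mat, its front at x = 0.48, from y = -0.12 to 0.22, up to 82 mm high.
- spray_can: bystander: orange and white spray can with a red cap, 53 mm thick, 171 mm tall, on the mat; origin at the centre of its underside.
- tape_measure: bystander: white tape measure, 97 x 78 x 38 mm; origin at the centre of its underside.
- hex_bolt: bystander: steel bolt standing on its head on the bare wood, head 28 mm thick, 60 mm tall; origin at the centre of its underside.
Things that resemble listed ones, but are neither listed nor needed, are in the scene too. What is shaped like the part that bears loose_block_center but green or red is not meant.

How it is judged:
By the outcome, as a careful person would: the job done as asked, in the order asked, and still so for the second after the job is handed in, while the arm keeps its last pose, push and grip.
It also fails if it takes over 64 s, if anything falls off the work surface, if the arm or the gripper's body presses on something with over 40 N, if the wrist force passes 120 N, or if a joint passes its speed limit or range.

### The arm

A 6-joint arm with a two-finger parallel gripper is mounted at the origin on the work surface; the furniture and walls round the work are solid. World frame = base frame: x ahead of the robot, y to its left, z up, the work surface at z = 0. Lengths are in m, angles in degrees, forces in N, time in s.
With the tool pointing down it reaches from about 0.25 to 0.8 m from the base axis. Payload 3.9 kg.
Tool frame: the origin (TCP) lies where the fingers leave the gripper's body, on its centre line; the fingertips stand 73 mm ahead of it and the grasp point (between the pads) lies hold_point_z ahead of it (hold_point_z is the distance from the TCP to the grasp point, in m); z points along the fingers, y is the line along which they close (so a half turn about z gives the same grasp; the last joint's range is limited). The gripper opens to 85 mm and grips with 20 to 120 N. Pads are 22 mm wide; open, the fingers measure 114 mm over their backs; the gripper's body (76 mm by 85 mm) begins 54 mm behind the grasp point. The pads swing forward as they close: fully open they stand 13 mm farther back than shut.
Start: joints at [-63.541, 14.897, -7.913, 67.191, 0, 90], TCP at [0.234, -0.47, 0.304] pointing down, gripper open.
Joint ranges: [-159.42, 159.42], [-47.68, 98.78], [-73.54, 78.23], [-108.79, 121.32], [-90, 84.71], [-180, 180]. Speed limits (degrees/s): [147.25, 147.25, 180, 180, 180, 180].

### API

Orientations are given as [roll, pitch, yaw] about the fixed x, y, z axes, in that order (R = Rz(yaw) Ry(pitch) Rx(roll)).
In Python, from workcell import * gives the robot as it stands.
- The arm moves only by the tool apply_moves, never from a script. Its argument "commands" is text: rows parted by semicolons, each of 7 numbers parted by spaces: the turn, a rotation vector about the tool's x, y, z in degrees, then the shift along the tool's x, y, z in cm, then the opening in per cent of the stroke, from 0 (shut) to 100 (fully open). In form: wx wy wz dx dy dz fingers; .... A call has exactly 5 rows; each row shifts and turns the commanded pose from where the row before left it, along the tool's axes as they then stand; what a row does not reach is not made up. A row lasts 1/8 s, in which the tool goes at most 62.5 mm and 10.7 degrees, less where a joint would pass 70% of its speed; a pose out of reach is approached as far as the arm can. A call is refused whole if a number of a shift passes 6.25 or a number of a turn 10.7, either way. A call with a gripper value outside its range is refused whole. The fingers move at their own pace and stop on an object; "force" is the grip in N (left out, the last holds). Time passes only in rows, so rows that do not move let the fingers close, or fill a call up. It gives the time, the measured TCP pose, the force, the opening and the grip force at its end, in the units of the state.
- get_state(): the state, without advancing time (a new reading comes with each control period).
- grab_frame(name): name is "scene" or "top" or "wrist"; returns a dict with "color" (384x512x3 uint8, red, green, blue), "range_z" (384x512 float32, m along the optical axis (not along the pixel's ray), 0 where there is no reading), "camera_matrix" (3x3 intrinsics, pixels), "T" (4x4, takes a point from camera to world coordinates). Camera axes: x right, y down, z forward; pixel columns grow to the right and rows downward; lengths in m; the calibration is good to about 2 mm. A picture is of the moment at which its call begins.
- sign_off(): hands the job in; it is judged then, once.
The state is a dict: "time": time; "joint_pos": joint angles; "joint_velocities": joint speeds; "joint_torque": joint torques, N m; "tool_pos": TCP position; "tcp_rot": TCP orientation; "wrist_force": force on the tool from outside, world axes, zero at the start; "ft_torque": the same for the moment, N m; "width": opening from 0.0 (shut) to 1.0 (fully open); "grasp_force": force on a finger pad.
Only numpy, scipy, OpenCV 4.12 (cv2) and the standard library are available. Lean on these libraries where they do the work, as an engineer would, in place of code of your own. Each camera call takes 0.05 s, during which the arm holds its last target. There are 200 camera calls.

## Working session

There is one attempt and no reset: what is moved stays moved. The work goes in short steps, Python scripts to look and compute and a tool call to move; the robot and the scene stay as the last step left them, time stands still between calls to the robot, and variables do not carry over. Pictures are saved under pics/ and viewed, at most 10 in all, crops included, and the job is handed in when it is done.

Besides the shell and the picture viewer there is one more tool, called after "Call:" as name(argument=value, ...) on one line, values as JSON. apply_moves: Moves the arm, as the interface text tells. Its arguments: {"type":"object","properties":{"commands":{"type":"string"},"force":{"type":"number"}},"required":["commands"]}

```bash
mkdir -p pics
cat > h.py <<'E'
from workcell import *
import numpy as np, cv2
def snap(n,f):
    d=grab_frame(n); cv2.imwrite('pics/'+f+'.png',d['color'][:,:,::-1]); np.savez('pics/'+f+'.npz',**d); return d
def pt(d,u,v,z=None):
    K=d['camera_matrix'];T=d['T'];r=np.array([(u-K[0,2])/K[0,0],(v-K[1,2])/K[1,1],1])
    if z is None: s=d['range_z'][int(v),int(u)]
    else: s=(z-T[2,3])/(T[:3,:3]@r)[2]
    return T[:3,:3]@(r*s)+T[:3,3]
def cloud(d):
    K=d['camera_matrix'];T=d['T'];v,u=np.mgrid[0:384,0:512];s=d['range_z']
    P=np.stack([(u-K[0,2])/K[0,0]*s,(v-K[1,2])/K[1,1]*s,s],-1)
    return P@T[:3,:3].T+T[:3,3]
E
python3 - <<'E'
from h import *
a=snap('top','top0');b=snap('scene','sc0')
cv2.imwrite('pics/both.png',np.hstack([cv2.resize(a['color'],(800,600))])[:,:,::-1])
s=get_state();print(s)
E
```

```text
{'time': 0.1, 'joint_pos': array([-6.35412634e+01,  1.49326049e+01, -7.97885228e+00,  6.71900981e+01,
       -1.37679814e-03,  8.99998226e+01]), 'joint_velocities': array([-0.04868938, -0.05701935,  0.1550585 , -0.00380434,  0.04371088,
       -0.02014812]), 'joint_torque': array([ 1.65518741e-03, -4.06508625e+01,  2.54527760e+01,  1.01421797e-02,
        1.53867268e-04, -2.45805893e-06]), 'tool_pos': array([ 0.23369295, -0.46957548,  0.303139  ]), 'tcp_rot': array([-1.79898445e+02,  1.37648157e-03,  2.64589164e+01]), 'wrist_force': array([ 0.72701961, -0.34266729,  0.59286485]), 'ft_torque': array([-0.06527647, -0.00933707,  0.04478517]), 'grasp_force': 0.0, 'width': 1.0004175067947219}
```

View pics/both.png

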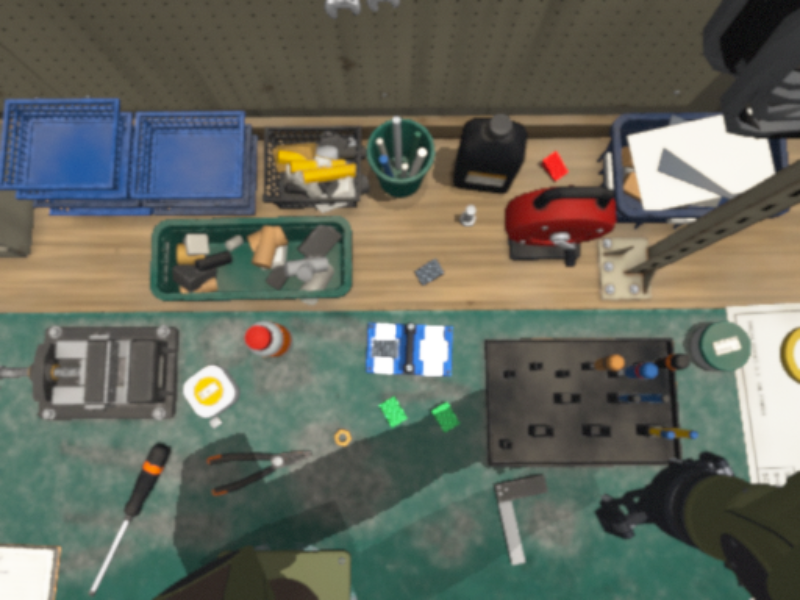

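View pics/sc0.png

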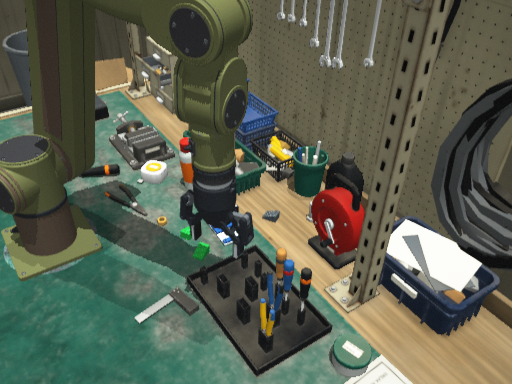

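The top view shows the carrier at about (410,349), with the mate block in its left pocket (384,348) and the right pocket empty (433,350). The loose dark block is at (429,272), the bolt at (468,214) and the tray to its left. I'll enlarge this area and measure it.

Run:
```python
from h import *
d=dict(np.load('pics/top0.npz'))
c=d['color'][155:260,215:320,::-1]
cv2.imwrite('pics/crop0.png',cv2.resize(c,None,fx=5.6,fy=5.6,interpolation=cv2.INTER_CUBIC))
P=cloud(d)
for n,u,v in [('carrier',410,349),('mate',384,348),('empty',433,350),('loose',429,272)]:
    print(n,pt(d,u/1.5625-.2,v/1.5625-.2,{'carrier':.06}.get(n,.01)).round(4),pt(d,u/1.5625,v/1.5625).round(4))
# loose block mask: above wood near
def rect(m,name):
    q=P[m];print(name,len(q),q.mean(0).round(4),cv2.minAreaRect(q[:,:2].astype(np.float32)*1000),np.percentile(q[:,2],[5,50,95]).round(4))
C=pt(d,429/1.5625,272/1.5625); near=np.hypot(P[...,0]-C[0],P[...,1]-C[1])<.04
rect(near&(P[...,2]>.003),'loose')
C=pt(d,410/1.5625,349/1.5625); near=np.hypot(P[...,0]-C[0],P[...,1]-C[1])<.1
rect(near&(P[...,2]>.008),'carrier'); rect(near&(P[...,2]>.05),'bar')
q=P[near&(P[...,2]>.05)];
```

```text
carrier [ 0.4095 -0.1972  0.06  ] [ 0.409  -0.1977  0.0601]
mate [ 0.4147 -0.1559  0.01  ] [ 0.4134 -0.1567  0.0214]
empty [ 0.411  -0.2353  0.01  ] [ 0.4105 -0.2358  0.0102]
loose [ 0.5397 -0.2307  0.01  ] [ 0.5402 -0.2314  0.0046]
loose 165 [ 0.5415 -0.2328  0.0115] ((541.090087890625, -231.61276245117188), (28.274263381958008, 39.75434112548828), 28.53033447265625) [0.0038 0.0117 0.0185]
carrier 2192 [ 0.3833 -0.1882  0.4054] ((381.84698486328125, -195.2716064453125), (135.4424591064453, 142.52468872070312), 86.32437133789062) [0.0087 0.022  1.0275]
bar 992 [ 0.3544 -0.1826  0.8773] ((395.7991027832031, -195.43438720703125), (16.277620315551758, 107.46763610839844), 81.98536682128906) [0.0594 1.0275 1.0275]
```

View pics/crop0.png

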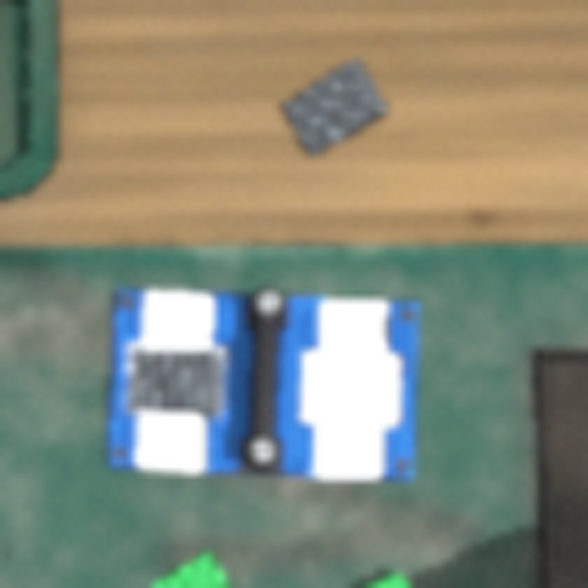

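The crop shows the loose block at (333,107), turned about 30°. The bar runs from (268,302) to (262,452), and the empty pocket is at (350,388). Next I'll work out the yaws.

Run:
```python
from h import *
d=dict(np.load('pics/top0.npz'));P=cloud(d);ok=(d['range_z']>0)
near=ok&(np.hypot(P[...,0]-.409,P[...,1]+.1977)<.1)&(P[...,2]<.1)
for n,lo in (('carrier',.008),('bar',.05)):
    q=P[near&(P[...,2]>lo)];print(n,len(q),cv2.minAreaRect(q[:,:2].astype(np.float32)*1000),np.median(q[:,2]))
f=lambda u,v,z:pt(d,215+(u+.5)/5.6-.5,155+(v+.5)/5.6-.5,z)
a,b=f(268,302,.062),f(262,452,.062);print('bar',a,b,(a+b)/2,np.degrees(np.arctan2(*(a-b)[[1,0]])))
cs=[f(*c,.017) for c in((113,288),(420,300),(414,481),(108,467))]
print(np.round(cs,4),np.mean(cs,0),[np.degrees(np.arctan2(*(x)[[1,0]])) for x in(cs[0]-cs[3],cs[1]-cs[2])],[np.degrees(np.arctan2(-x[0],x[1])) for x in (cs[0]-cs[1],cs[3]-cs[2])])
p=[f(*c,.009) for c in((350,297),(350,480),(300,388),(401,388))];print('pocket',np.round(p,4))
L=P[ok&(np.hypot(P[...,0]-.541,P[...,1]+.2316)<.03)&(P[...,2]>.003)]
t=np.radians(28.5);y=(L[:,0]-.541)*-np.sin(t)+(L[:,1]+.2316)*np.cos(t);print(np.polyfit(y,L[:,2],1))
```

```text
carrier 1354 ((381.84698486328125, -195.2716064453125), (135.4424591064453, 142.52468872070312), 86.32437133789062) 0.01579862410558608
bar 154 ((412.655517578125, -197.2306365966797), (11.936266899108887, 72.99372100830078), 86.70721435546875) 0.06020132512899884
bar [ 0.44465473 -0.1980784   0.062     ] [ 0.38034253 -0.1949039   0.062     ] [ 0.41249863 -0.19649115  0.062     ] -2.8258734762577835
[[ 0.4562 -0.1289  0.017 ]
 [ 0.4498 -0.2676  0.017 ]
 [ 0.3688 -0.2633  0.017 ]
 [ 0.3758 -0.1267  0.017 ]] [ 0.41264688 -0.19661067  0.017     ] [np.float64(-1.522436637620817), np.float64(-3.0364641365995513)] [np.float64(-2.6128131877549956), np.float64(-2.9295999010077547)]
pocket [[ 0.4522 -0.2364  0.009 ]
 [ 0.3696 -0.2352  0.009 ]
 [ 0.411  -0.2132  0.009 ]
 [ 0.4108 -0.2589  0.009 ]]
[-0.39187749  0.01102423]
```

```bash
cat >> h.py <<'E'
from scipy.spatial.transform import Rotation as Ro
def plan(x,y,z,yaw,n=5,cur=None):
    """rows (turn deg, shift cm in tool frame) for a straight path, tool down"""
    s=get_state();p=np.array(s['tool_pos']) if cur is None else np.array(cur[:3]);R=Ro.from_euler('xyz',s['tcp_rot'],degrees=True) if cur is None else Ro.from_euler('xyz',[180,0,cur[3]],degrees=True)
    g=np.array([x,y,z]);G=Ro.from_euler('xyz',[180,0,yaw],degrees=True)
    w=(R.inv()*G).as_rotvec()/n
    for i in range(n):
        dx=R.inv().apply((g-p)/n)*100
        print(np.round(w*180/np.pi,1),np.round(dx,2)); R=R*Ro.from_rotvec(w)
    return
E
python3 - <<'E'
from h import *
import workcell
print([n for n in dir(workcell) if not n.startswith('_')], getattr(workcell,'hold_point_z',None))
plan(.541,-.232,.25,118.5,10)
E
```

```text
['MotionError', 'get_state', 'grab_frame', 'hold_point_z', 'sign_off'] 0.0539
[-0.  -0.  -9.2] [ 3.81 -0.76  0.53]
[-0.  -0.  -9.2] [ 3.88 -0.14  0.53]
[-0.  -0.  -9.2] [3.85 0.48 0.53]
[-0.  -0.  -9.2] [3.73 1.1  0.53]
[-0.  -0.  -9.2] [3.5  1.68 0.53]
[-0.  -0.  -9.2] [3.19 2.22 0.53]
[-0.  -0.  -9.2] [2.8  2.7  0.53]
[-0.  -0.  -9.2] [2.33 3.11 0.53]
[-0.  -0.  -9.2] [1.8  3.44 0.53]
[-0.  -0.  -9.2] [1.23 3.69 0.53]
```

Call:
apply_moves(commands="0 0 -9.2 3.8 -0.8 0.5 100; 0 0 -9.2 3.9 -0.1 0.5 100; 0 0 -9.2 3.9 0.5 0.5 100; 0 0 -9.2 3.7 1.1 0.5 100; 0 0 -9.2 3.5 1.7 0.5 100")

```text
time: 0.72
tool_pos: [0.3889, -0.3503, 0.2783]
tcp_rot: [-180.0, -0.0, 72.8]
wrist_force: [0.7, -0.2, -0.1]
width: 0.998
grasp_force: 0.0
```

Call:
apply_moves(commands="0 0 -9.2 3.2 2.2 0.5 60; 0 0 -9.2 2.8 2.7 0.5 60; 0 0 -9.2 2.3 3.1 0.5 60; 0 0 -9.2 1.8 3.4 0.5 60; 0 0 -9.2 1.2 3.7 0.5 60")

```text
time: 1.35
tool_pos: [0.5422, -0.232, 0.2532]
tcp_rot: [-180.0, -0.0, 118.8]
wrist_force: [0.9, 0.4, 0.2]
width: 0.596
grasp_force: 0.0
```

Call:
apply_moves(commands="0 0 0 0 0 2 60; 0 0 0 0 0 2 60; 0 0 0 0 0 2 60; 0 0 0 0 0 2 60; 0 0 0 0 0 0 60")

```text
time: 1.98
tool_pos: [0.54, -0.2323, 0.1719]
tcp_rot: [-179.8, -0.2, 118.5]
wrist_force: [0.2, -0.1, -0.2]
width: 0.6
grasp_force: 0.0
```

Run:
```python
from h import *
s=get_state();print(s['time'],s['tool_pos'],s['tcp_rot'],s['joint_pos'],s['width'])
d=snap('wrist','w1');P=cloud(d);ok=d['range_z']>0
m=ok&(np.hypot(P[...,0]-.541,P[...,1]+.2316)<.035)&(P[...,2]>.002)&(P[...,2]<.03)
L=P[m];print(len(L),cv2.minAreaRect(L[:,:2].astype(np.float32)*1000),np.percentile(L[:,2],[1,50,99]))
print(np.percentile(P[ok][:,2],[1,5,20,50]))
plan(.541,-.2316,.12,118.5)
```

```text
1.975 [ 0.54004965 -0.23228227  0.17187148] [-179.82813899   -0.21977111  118.46122744] [-2.32736513e+01  2.58565029e+01 -1.18486434e+01  5.25738413e+01
  1.16648909e-03  3.82647888e+01] 0.5995419740307923
2135 ((541.5244750976562, -230.19699096679688), (27.81367301940918, 40.60844421386719), 28.90733528137207) [0.00335143 0.01226537 0.01960955]
[-0.0045744  -0.004033   -0.00325749  0.00053819]
[-0. -0. -0.] [0.02 0.01 1.06]
[-0. -0. -0.] [0.02 0.01 1.06]
[-0. -0. -0.] [0.02 0.01 1.06]
[-0. -0. -0.] [0.02 0.01 1.06]
[-0. -0. -0.] [0.02 0.01 1.06]
```

View pics/w1.png

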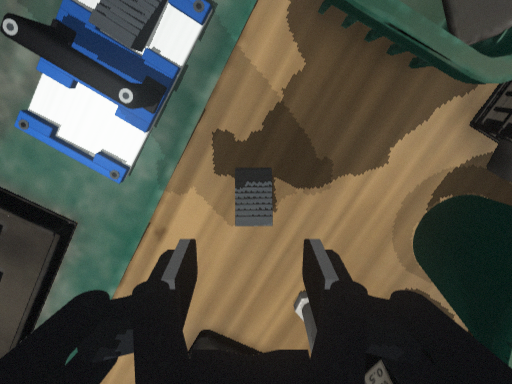

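The wrist view shows the block aligned at (254,197), with the fingertips at about (185,245) and (315,245). I'll measure the tip height, and also the pocket from this view.

Run:
```python
from h import *
d=dict(np.load('pics/w1.npz'));P=cloud(d);ok=d['range_z']>0
for r in [P[235:300,165:200],P[235:300,300:335]]:
    q=r[(r[...,2]>.05)&(r[...,2]<.17)];print(len(q),q[:,2].min(),q[np.argmin(q[:,2])])
for u,v in [(10,28),(126,96),(20,120),(120,180),(90,110)]: print(pt(d,u,v).round(4))
plan(.5413,-.231,.08,118.8)
```

```text
1760 0.10143004123446375 [ 0.52013799 -0.25061797  0.10143004]
1761 0.10201754841451238 [ 0.56029257 -0.21662972  0.10201755]
[ 0.3819 -0.1957  0.062 ]
[ 0.4459 -0.1985  0.0619]
[ 0.3742 -0.2559  0.0177]
[ 0.4497 -0.2634  0.0167]
[ 0.4102 -0.2294  0.0087]
[-0.  -0.  -0.1] [0.02 0.03 1.86]
[-0.  -0.  -0.1] [0.02 0.03 1.86]
[-0.  -0.  -0.1] [0.02 0.03 1.86]
[-0.  -0.  -0.1] [0.02 0.02 1.86]
[-0.  -0.  -0.1] [0.02 0.02 1.86]
```

Call:
apply_moves(commands="0 0 -0.3 0.1 0.1 2.4 60; 0 0 0 0 0 2.4 60; 0 0 0 0 0 2.4 60; 0 0 0 0 0 1.7 60; 0 0 0 0 0 1.0 60")

```text
time: 2.65
tool_pos: [0.5423, -0.2318, 0.075]
tcp_rot: [180.0, 0.0, 118.8]
wrist_force: [-1.1, -0.1, 0.1]
width: 0.598
grasp_force: 0.0
```

Call:
apply_moves(commands="0 0 0 0 0 0 40; 0 0 0 0 0 0 20; 0 0 0 0 0 0 20; 0 0 0 0 0 0 20; 0 0 0 0 0 0 20", force=40)

```text
time: 3.28
tool_pos: [0.5425, -0.2318, 0.0757]
tcp_rot: [179.9, 0.1, 118.8]
wrist_force: [-0.3, -0.2, 6.1]
width: 0.313
grasp_force: 41.3
```

Call:
apply_moves(commands="0 0 0 0 0 -0.5 20; 0 0 0 0 0 -1.5 20; 0 0 0 0 0 -2 20; 0 0 0 0 0 -2 20; 0 0 0 0 0 -2 20")

```text
time: 3.9
tool_pos: [0.5419, -0.2316, 0.1563]
tcp_rot: [180.0, 0.0, 118.8]
wrist_force: [0.2, -0.1, -1.2]
width: 0.312
grasp_force: 40.7
```

Run:
```python
from h import *
d=snap('wrist','w2');s=get_state();print(s['tool_pos'],s['tcp_rot'],s['width'],s['grasp_force'],s['wrist_force'])
plan(.4105,-.237,.16,87,5)
P=cloud(d);t=s['tool_pos']
m=(d['range_z']>0)&(np.hypot(P[...,0]-t[0],P[...,1]-t[1])<.05)
print([pt(d,u,v).round(4) for u,v in ((250,220),(250,240),(250,260),(250,280))])
```

```text
[ 0.54327438 -0.23218028  0.15906278] [179.83519341   0.21148853 118.75872364] 0.31588248125500035 40.72892412543297 [-0.03279939 -0.57250129  0.19669015]
[0.  0.  6.4] [ 1.19 -2.37 -0.03]
[0.  0.  6.4] [ 0.92 -2.49 -0.03]
[0.  0.  6.4] [ 0.64 -2.58 -0.03]
[0.  0.  6.4] [ 0.35 -2.63 -0.02]
[0.  0.  6.4] [ 0.06 -2.66 -0.02]
[array([ 0.5329, -0.215 ,  0.0852]), array([ 0.5371, -0.2228,  0.0884]), array([ 0.5412, -0.2302,  0.092 ]), array([ 0.5448, -0.2368,  0.0969])]
```

View pics/w2.png

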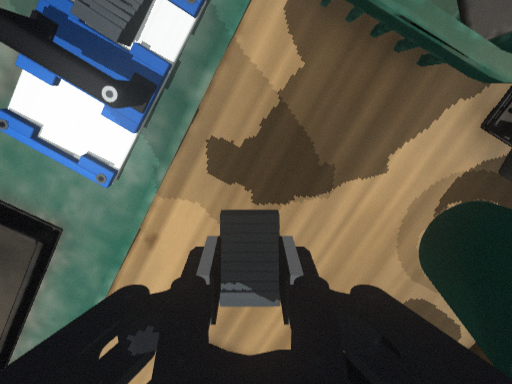

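The wrist view shows the block held level between the pads at (250,255), with its low end at row 210. Now I'll move over the pocket.

Call:
apply_moves(commands="0 0 6.4 1.2 -2.4 0 20; 0 0 6.4 0.9 -2.5 0 20; 0 0 6.4 0.6 -2.6 0 20; 0 0 6.4 0.4 -2.6 0 20; 0 0 6.4 0.1 -2.7 0 20")

```text
time: 4.58
tool_pos: [0.4078, -0.236, 0.1551]
tcp_rot: [180.0, 0.0, 86.6]
wrist_force: [-0.3, 0.4, -2.0]
width: 0.311
grasp_force: 40.7
```

Call:
apply_moves(commands="0 0 0 0 0 0 20; 0 0 0 0 0 0 20; 0 0 0 0 0 0 20; 0 0 0 0 0 0 20; 0 0 0 0 0 0 20")

```text
time: 5.2
tool_pos: [0.409, -0.236, 0.1548]
tcp_rot: [180.0, 0.0, 86.8]
wrist_force: [-0.5, 1.0, -1.7]
width: 0.314
grasp_force: 40.7
```

Run:
```python
from h import *
d=snap('wrist','w3');s=get_state();print(s['tool_pos'],s['tcp_rot'],s['width'])
cv2.imwrite('pics/w3b.png',cv2.resize(d['color'],(800,600),interpolation=cv2.INTER_CUBIC)[:,:,::-1])
```

```text
[ 0.40889669 -0.23602669  0.15479911] [-1.79996134e+02 -4.18086182e-03  8.67845743e+01] 0.31109622554885247
```

View pics/w3b.png

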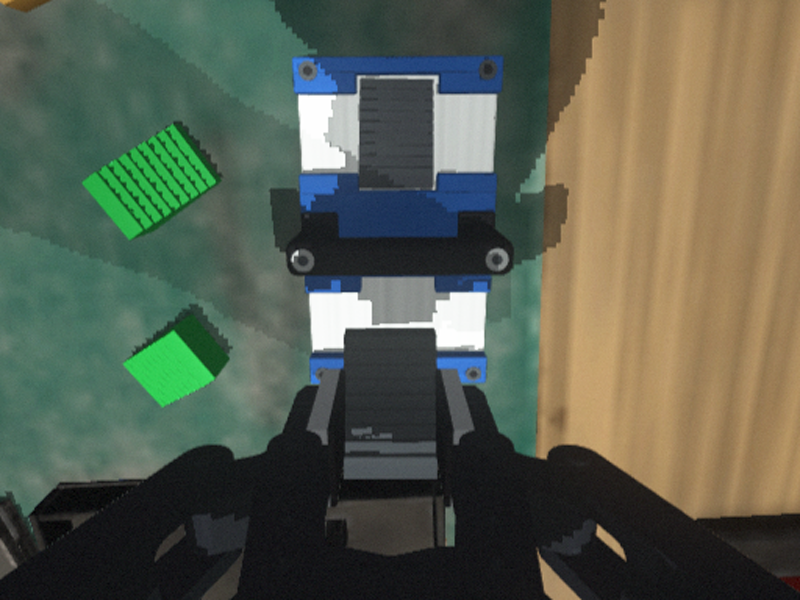

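Run:
```python
from h import *
d=dict(np.load('pics/w3.npz'));f=lambda u,v,z=None:pt(d,(u+.5)/1.5625-.5,(v+.5)/1.5625-.5,z)
print('cam',d['T'][:3,3])
a,b=f(302,259,.062),f(497,259,.062);m=(a+b)/2;print('screws',a,b,m,np.degrees(np.arctan2(*(b-a)[[1,0]])),f(302,259),f(497,259))
a,b=f(293,57,.017),f(502,57,.017);print('far edge',a,b,(a+b)/2,np.degrees(np.arctan2(*(b-a)[[1,0]])))
a,b=f(310,383,.017),f(486,383,.017);print('near edge',a,b,(a+b)/2,np.degrees(np.arctan2(*(b-a)[[1,0]])))
a,b=f(333,353,.017),f(333,353,.009)
for u,v in [(345,331),(436,331),(344,477),(438,477),(390,335),(390,470),(390,440),(346,400),(436,400)]: print('blk',u,v,f(u,v))
for r in (330,360,400,420,450,465,475): print(r,f(390,r)[1:])
```

```text
cam [ 0.41268533 -0.15933978  0.22467796]
screws [ 0.38161144 -0.19467776  0.062     ] [ 0.4457322  -0.19827014  0.062     ] [ 0.41367182 -0.19647395  0.062     ] -3.206658336572665 [ 0.38154923 -0.1947485   0.06167436] [ 0.44573836 -0.1982774   0.06196966]
far edge [ 0.37799332 -0.12719358  0.017     ] [ 0.45620703 -0.13158801  0.017     ] [ 0.41710018 -0.12939079  0.017     ] -3.2157779407793616
near edge [ 0.37043468 -0.26201186  0.017     ] [ 0.45028388 -0.26647594  0.017     ] [ 0.41035928 -0.2642439   0.017     ] -3.1998715798502677
blk 345 331 [ 0.38755717 -0.24043993  0.00979721]
blk 436 331 [ 0.42359395 -0.21554     0.07989898]
blk 344 477 [ 0.38049487 -0.31889425  0.00903026]
blk 438 477 [ 0.4274273  -0.31893281  0.012479  ]
blk 390 335 [ 0.40953333 -0.21457624  0.08369553]
blk 390 470 [ 0.4074739  -0.25137811  0.09803913]
blk 390 440 [ 0.40794206 -0.24301596  0.09535867]
blk 346 400 [ 0.39546653 -0.23190149  0.0903582 ]
blk 436 400 [ 0.42220073 -0.23362261  0.08994353]
330 [-0.21446233  0.07980296]
360 [-0.22187611  0.08553883]
400 [-0.23281092  0.09002882]
420 [-0.23827728  0.09215982]
450 [-0.24551937  0.09667544]
465 [-0.25012744  0.09739275]
475 [-0.25336941  0.0976775 ]
```

The wrist view shows the block lined up with the pocket and the carrier yaw at -3.2°. The screws are at (302,259) and (497,259). A correction of about 2.5 mm is needed before lowering.

Call:
apply_moves(commands="0 0 0 -0.2 0.3 1 20; 0 0 0 0 0 1.5 20; 0 0 0 0 0 1.5 20; 0 0 0 0 0 1 20; 0 0 0 0 0 0 20")

```text
time: 5.88
tool_pos: [0.4109, -0.2379, 0.1039]
tcp_rot: [-179.9, -0.1, 86.8]
wrist_force: [0.2, 0.6, -0.3]
width: 0.314
grasp_force: 40.7
```

Run:
```python
from h import *
d=snap('wrist','w4');s=get_state();print(s['tool_pos'],s['tcp_rot'],s['wrist_force'])
cv2.imwrite('pics/w4b.png',cv2.resize(d['color'][100:340,160:400],(600,600),interpolation=cv2.INTER_CUBIC)[:,:,::-1])
```

```text
[ 0.4113475  -0.23814648  0.10453524] [-1.79953142e+02 -2.34494503e-02  8.67591882e+01] [-0.34434229 -0.85027569 -1.59443437]
```

View pics/w4b.png

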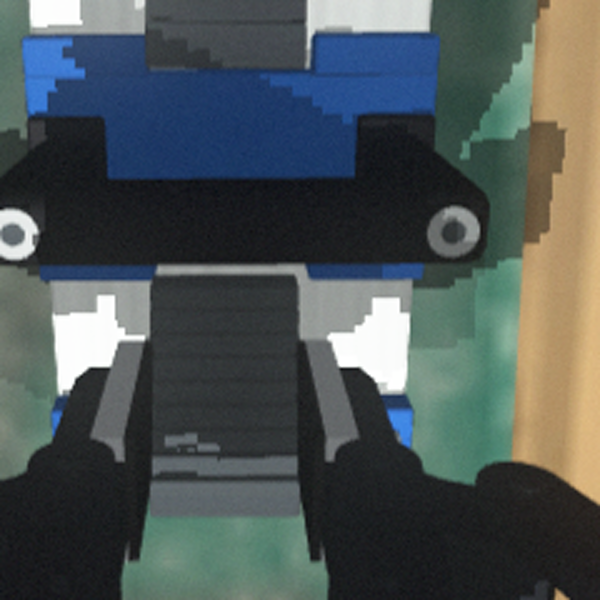

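The crop shows the pocket's notch walls at x≈155 and 308 (row 272), and the block top from 151 to 299. I'll check the offset in world coordinates.

Run:
```python
from h import *
d=dict(np.load('pics/w4.npz'));f=lambda u,v,z=None:pt(d,160+(u+.5)/2.5-.5,100+(v+.5)/2.5-.5,z)
a,b=f(14,234,.062),f(454,231,.062);print('screws',a,b,(a+b)/2,np.degrees(np.arctan2(*(b-a)[[1,0]])))
print('notch',f(155,272,.017),f(308,272,.017))
print('ends',f(225,277),f(225,514),f(225,285),f(225,505))
print('sides',f(152.5,400),f(297.5,400))
a,b=f(53,410,.017),f(411,410,.017);print('car',a,b,(a+b)/2)
```

```text
screws [ 0.38197388 -0.19515023  0.062     ] [ 0.44579174 -0.19826308  0.062     ] [ 0.41388281 -0.19670666  0.062     ] -2.792510595739711
notch [ 0.39681278 -0.21860153  0.017     ] [ 0.4283999  -0.22036477  0.017     ]
ends [ 0.41143016 -0.21678668  0.02686243] [ 0.4092144  -0.25655531  0.04602825] [ 0.41141256 -0.21718175  0.03011623] [ 0.40937839 -0.25368016  0.0472819 ]
sides [ 0.39732615 -0.23368     0.04315551] [ 0.42384656 -0.23730906  0.0393062 ]
car [ 0.37189915 -0.24940674  0.017     ] [ 0.45002829 -0.25373085  0.017     ] [ 0.41096372 -0.25156879  0.017     ]
```

Call:
apply_moves(commands="0 0 0 0 0.1 0 20; 0 0 0 0 0 0.4 20; 0 0 0 0 0 0.4 20; 0 0 0 0 0 0.3 20; 0 0 0 0 0 0.2 20")

```text
time: 6.55
tool_pos: [0.4124, -0.2382, 0.0917]
tcp_rot: [-180.0, -0.0, 86.8]
wrist_force: [0.2, 0.5, -1.3]
width: 0.312
grasp_force: 40.7
```

Call:
apply_moves(commands="0 0 0 0 0 0.1 20; 0 0 0 0 0 0.1 20; 0 0 0 0 0 0.1 20; 0 0 0 0 0 0 20; 0 0 0 0 0 0 20")

```text
time: 7.18
tool_pos: [0.4125, -0.2383, 0.0889]
tcp_rot: [180.0, 0.0, 86.8]
wrist_force: [-0.1, -0.2, -0.3]
width: 0.313
grasp_force: 40.7
```

No contact yet, so I'll go a little lower.

Call:
apply_moves(commands="0 0 0 0 0 0.1 20; 0 0 0 0 0 0 20; 0 0 0 0 0 0.1 20; 0 0 0 0 0 0 20; 0 0 0 0 0 0 20")

```text
time: 7.8
tool_pos: [0.4125, -0.2383, 0.0876]
tcp_rot: [180.0, 0.0, 86.8]
wrist_force: [-2.1, 2.0, 7.2]
width: 0.312
grasp_force: 41.6
```

Contact came at the expected height. Opening the fingers now.

Call:
apply_moves(commands="0 0 0 0 0 0 36; 0 0 0 0 0 0 42; 0 0 0 0 0 0 50; 0 0 0 0 0 0 55; 0 0 0 0 0 0 55")

```text
time: 8.43
tool_pos: [0.4125, -0.2383, 0.0868]
tcp_rot: [-180.0, -0.0, 86.8]
wrist_force: [-0.1, 0.7, 0.1]
width: 0.55
grasp_force: 0.0
```

Call:
apply_moves(commands="0 0 0 0 0 -1 55; 0 0 0 0 0 -2 55; 0 0 0 0 0 -3 55; 0 0 0 0 0 -3 55; 0 0 0 0 0 -1 55")

```text
time: 9.05
tool_pos: [0.4136, -0.2389, 0.1892]
tcp_rot: [179.8, 0.1, 86.8]
wrist_force: [-0.1, -0.2, -0.1]
width: 0.549
grasp_force: 0.0
```

Call:
apply_moves(commands="0 0 0 -1 0 0 55; 0 0 0 -1 0 0 55; 0 0 0 0 0 0 55; 0 0 0 0 0 0 55; 0 0 0 0 0 0 55")

```text
time: 9.68
tool_pos: [0.4111, -0.258, 0.1865]
tcp_rot: [-180.0, -0.0, 86.8]
wrist_force: [-0.3, 1.0, 0.7]
width: 0.553
grasp_force: 0.0
```

Run:
```python
from h import *
d=snap('wrist','w5');s=get_state();print(s['tool_pos'],s['tcp_rot'],s['wrist_force'],s['joint_pos'])
cv2.imwrite('pics/w5b.png',cv2.resize(d['color'],(800,600),interpolation=cv2.INTER_CUBIC)[:,:,::-1])
```

```text
[ 0.41121719 -0.25802515  0.18659964] [-1.79965176e+02 -2.52898672e-02  8.67681519e+01] [ 0.53084213 -0.594504    0.08010231] [-3.21096265e+01  1.59033241e+01 -2.52661352e+01  4.88732482e+01
  5.32695398e-03  6.11222120e+01]
```

View pics/w5b.png

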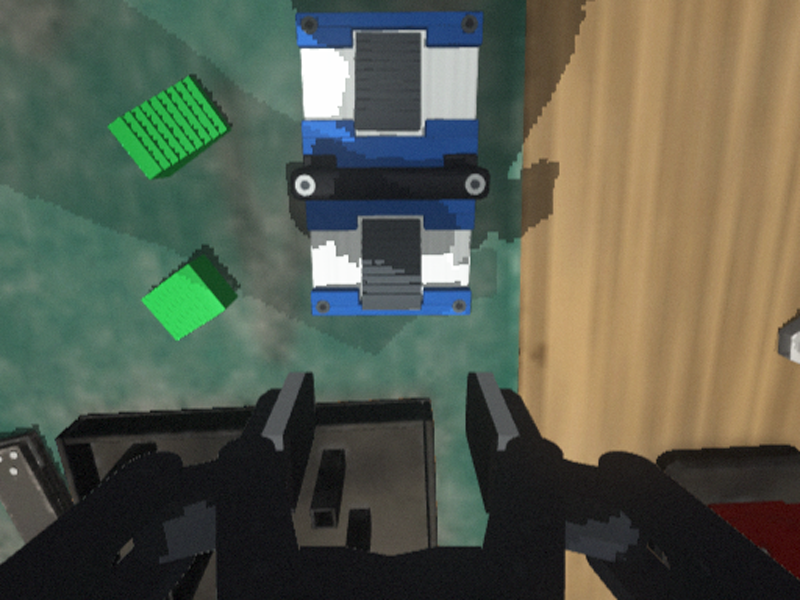

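The wrist view shows both blocks lying in their pockets, at (389,82) and (391,262), and the handle screws at (305,184) and (475,184). I'll check the seating heights and plan the handle approach.

Run:
```python
from h import *
d=dict(np.load('pics/w5.npz'));f=lambda u,v,z=None:pt(d,(u+.5)/1.5625-.5,(v+.5)/1.5625-.5,z)
a,b=f(305,184,.062),f(475,184,.062);c=(a+b)/2;print('screws',a,b,c,np.degrees(np.arctan2(*(b-a)[[1,0]])))
P=cloud(d);t=np.radians(-3.2);X=(P-c)[...,:2]@np.array([[np.cos(t),-np.sin(t)],[np.sin(t),np.cos(t)]])
for n,sg in(('mate',1),('loose',-1)):
    for yy in (26,32,40,48,54):
        r=[]
        for xx in (-9,0,9):
            m=(np.abs(X[...,0]-xx/1000)<.003)&(np.abs(X[...,1]-sg*yy/1000)<.0015)&(d['range_z']>0)&(P[...,2]<.05);r.append(np.median(P[m][:,2])*1000 if m.any() else -1)
        print(n,yy,np.round(r,1))
plan(c[0],c[1],.187,176.8,10)
```

```text
screws [ 0.38182649 -0.19477093  0.062     ] [ 0.4457256  -0.19838164  0.062     ] [ 0.41377605 -0.19657628  0.062     ] -3.2341448737253202
mate 26 [30.7 30.5 30.8]
mate 32 [28.7 28.4 28.6]
mate 40 [24.8 25.1 24.8]
mate 48 [21.2 21.2 21.2]
mate 54 [18.2 18.2 18.2]
loose 26 [18.  18.1 18.2]
loose 32 [20.8 20.6 20.1]
loose 40 [23.9 24.1 23.8]
loose 48 [27.9 27.8 28.1]
loose 54 [30.4 30.6 30.5]
[-0. -0. -9.] [ 0.61 -0.01 -0.  ]
[-0. -0. -9.] [ 0.61  0.09 -0.  ]
[-0. -0. -9.] [ 0.59  0.18 -0.  ]
[-0. -0. -9.] [ 0.55  0.27 -0.  ]
[-0. -0. -9.] [ 0.5   0.35 -0.  ]
[-0. -0. -9.] [ 0.44  0.43 -0.  ]
[-0. -0. -9.] [ 0.37  0.49 -0.  ]
[-0. -0. -9.] [ 0.29  0.54 -0.  ]
[-0. -0. -9.] [ 0.2   0.58 -0.  ]
[-0. -0. -9.] [ 0.1   0.61 -0.  ]
```

Both blocks are flat and seated. Their surfaces are within about 1 mm of 17–31 mm above the underside and level across x. The mate's high end actually faces the handle, so I'll keep the fingertips above 36 mm. Turning to grip the bar.

Call:
apply_moves(commands="0 0 -9 0.6 0 0 48; 0 0 -9 0.6 0.1 0 48; 0 0 -9 0.6 0.2 0 48; 0 0 -9 0.6 0.3 0 48; 0 0 -9 0.5 0.4 0 48")

```text
time: 10.35
tool_pos: [0.4135, -0.2264, 0.1869]
tcp_rot: [180.0, -0.0, 132.1]
wrist_force: [-0.7, -0.6, 0.1]
width: 0.478
grasp_force: 0.0
```

Call:
apply_moves(commands="0 0 -9 0.4 0.4 0 48; 0 0 -9 0.4 0.5 0 48; 0 0 -9 0.3 0.5 0 48; 0 0 -9 0.2 0.6 0 48; 0 0 -9 0.1 0.6 0 48")

```text
time: 10.98
tool_pos: [0.4144, -0.1961, 0.1869]
tcp_rot: [180.0, 0.0, 177.1]
wrist_force: [0.1, -0.3, 0.3]
width: 0.481
grasp_force: 0.0
```

Call:
apply_moves(commands="0 0 0 0 0 0 48; 0 0 0 0 0 0 48; 0 0 0 0 0 0 48; 0 0 0 0 0 0 48; 0 0 0 0 0 0 48")

```text
time: 11.6
tool_pos: [0.4144, -0.1967, 0.1869]
tcp_rot: [-180.0, 0.0, 176.7]
wrist_force: [0.5, -0.2, -0.2]
width: 0.481
grasp_force: 0.0
```

Run:
```python
from h import *
d=snap('wrist','w6');s=get_state();print(s['tool_pos'],s['tcp_rot'],s['width'])
P=cloud(d);ok=(d['range_z']>0)
q=P[ok&(np.hypot(P[...,0]-.4137,P[...,1]+.1966)<.06)&(P[...,2]>.052)&(P[...,2]<.07)]
print(len(q),cv2.minAreaRect(q[:,:2].astype(np.float32)*1000),np.median(q[:,2]))
plan(.4137,-.1966,.115,176.8,4)
cv2.imwrite('pics/w6b.png',d['color'][:,:,::-1])
```

```text
[ 0.41441006 -0.19663808  0.18689268] [-1.79998566e+02 -6.30282608e-04  1.76734690e+02] 0.48050143178264576
2023 ((412.90728759765625, -196.7391815185547), (11.757554054260254, 75.81461334228516), 87.07837677001953) 0.0614184607352366
[-0. -0. -0.] [ 0.02 -0.    1.8 ]
[-0. -0. -0.] [ 0.02 -0.    1.8 ]
[-0. -0. -0.] [ 0.02 -0.    1.8 ]
[-0. -0. -0.] [ 0.02 -0.    1.8 ]
```

View pics/w6b.png

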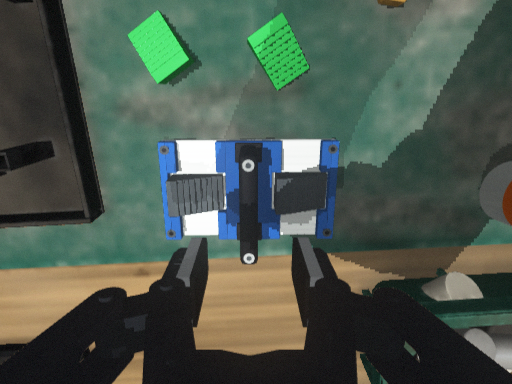

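The wrist view shows the fingers straddling the bar, which is centred at column 248. Lowering.

Call:
apply_moves(commands="0 0 0 0.1 0 1.8 48; 0 0 0 0 0 1.8 48; 0 0 0 0 0 1.8 48; 0 0 0 0 0 1.3 48; 0 0 0 0 0 0.5 48")

```text
time: 12.28
tool_pos: [0.4131, -0.1963, 0.1142]
tcp_rot: [180.0, -0.1, 176.8]
wrist_force: [0.2, -0.7, 0.4]
width: 0.478
grasp_force: 0.0
```

Call:
apply_moves(commands="0 0 0 0 0 0 25; 0 0 0 0 0 0 5; 0 0 0 0 0 0 5; 0 0 0 0 0 0 5; 0 0 0 0 0 0 5", force=90)

```text
time: 12.9
tool_pos: [0.4138, -0.1968, 0.1155]
tcp_rot: [-179.9, 0.1, 176.8]
wrist_force: [-1.4, -1.7, 6.2]
width: 0.115
grasp_force: 88.7
```

Call:
apply_moves(commands="0 0 0 0 0 -0.3 5; 0 0 0 0 0 -0.6 5; 0 0 0 0 0 -1 5; 0 0 0 0 0 -1.2 5; 0 0 0 0 0 -1.2 5")

```text
time: 13.52
tool_pos: [0.4136, -0.1965, 0.1589]
tcp_rot: [-180.0, 0.0, 176.8]
wrist_force: [0.9, 0.0, -6.2]
width: 0.114
grasp_force: 88.0
```

Call:
apply_moves(commands="0 0 0 0 0 -1.5 5; 0 0 0 0 0 -1.5 5; 0 0 0 0 0 -1.5 5; 0 0 0 0 0 -1.5 5; 0 0 0 0 0 -1.2 5")

```text
time: 14.15
tool_pos: [0.4135, -0.1965, 0.2312]
tcp_rot: [-180.0, 0.1, 176.8]
wrist_force: [0.2, -0.8, -6.0]
width: 0.111
grasp_force: 88.0
```

Call:
apply_moves(commands="0 0 0 0 0 -0.8 5; 0 0 0 0 0 -0.4 5; 0 0 0 0 0 0 5; 0 0 0 0 0 0 5; 0 0 0 0 0 0 5")

```text
time: 14.78
tool_pos: [0.4132, -0.1964, 0.2414]
tcp_rot: [180.0, -0.1, 176.8]
wrist_force: [0.4, -0.3, -6.3]
width: 0.118
grasp_force: 88.1
```

Run:
```python
from h import *
d=snap('wrist','w7');s=get_state();print(s['tool_pos'],s['tcp_rot'],s['width'],s['wrist_force'],s['ft_torque'],s['grasp_force'])
P=cloud(d);ok=d['range_z']>0;blue=(d['color'][...,2]>1.5*d['color'][...,0])&(d['color'][...,2]>60)
q=P[ok&blue&(P[...,2]>.08)&(P[...,2]<.2)]
z0=np.median(q[:,2]);q=q[abs(q[:,2]-z0)<.006];A=np.c_[q[:,:2]-q[:,:2].mean(0),np.ones(len(q))];k=np.linalg.lstsq(A,q[:,2],rcond=None)[0];print(len(q),z0,np.degrees(k[:2]),k[2])
cv2.imwrite('pics/w7b.png',d['color'][:,:,::-1])
```

```text
[ 0.41324742 -0.1963817   0.24151753] [ 1.79981933e+02 -4.23558281e-02  1.76762542e+02] 0.11930600851136722 [-0.22386095 -0.36861108 -6.00884574] [ 0.07998391 -0.03903429  0.02248177] 88.08465242385864
7952 0.14253642477122797 [-0.21465868 -0.03572553] 0.1423464653579318
```

View pics/w7b.png

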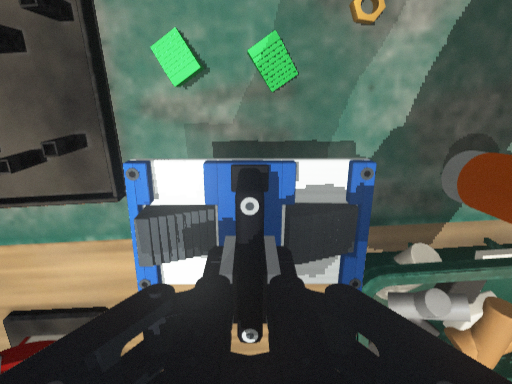

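The wrist view shows the carrier held level (tilt 0.2°) with both blocks in their pockets, at (175,235) and (320,230). Its upper face is at 142 mm, so the underside is at about 125 mm. The force is steady at 6 N, so I'm handing it in.

```bash
python3 -c "
from workcell import *
print(sign_off())"
```

```text
the job is handed in; nothing more can be done
None
```

The job is handed in: the loose block is seated in the empty pocket, and the arm is holding the carrier level by its handle, underside about 12.5 cm above the bench, both blocks in their pockets.

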